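# Clear the circuit-board holder and hold its sprung jaw open at the mark

## Robot

A 6-joint arm with a two-finger parallel gripper is mounted at the origin on the work surface. World frame = base frame: x ahead of the robot, y to its left, z up, the work surface at z = 0. Lengths are in m, angles in rad, forces in N, time in s.
With the tool pointing down it reaches from about 0.375 to 0.975 m from the base axis. Payload 3.8 kg.
Tool frame: the origin (TCP) lies midway between the tips of the shut fingers; the grasp point (between the pads) lies 19 mm behind it; z points along the fingers, y is the direction in which the jaws open and shut (so a half turn about z gives the same grasp; the last joint's range is limited). The gripper opens to 85 mm and grips with 20 to 120 N. Pads are 22 mm wide; open, the fingers measure 114 mm over their backs; the gripper's body (76 mm by 85 mm) begins 54 mm behind the grasp point. The pads swing forward as they close: fully open they stand 13 mm farther back than shut.
Start: joints at [1.26, 0.264, 1.604, -0, 1.274, -0.037], TCP at [0.183, 0.65, 0.231] pointing down, gripper open.
Joint ranges: [-2.63, 2.63], [-0.94, 2.18], [0.31, 2.57], [-1.31, 4.45], [0, 2.66], [-2.55, 2.55]. Speed limits (rad/s): [2.57, 2.57, 3.14, 3.14, 3.14, 3.14].

## Interface

Orientations are given as a rotation vector (axis times angle).
In Python, from workcell import readout, read_camera, camera_params, bot gives the robot as it stands.
- The arm moves only by the tool apply_moves, never from a script. Its argument "plan" is a list that holds one entry, the list of rows, each a list of 7 numbers: the shift along the tool's x, y, z each as a share of 1000 mm, from -1 to 1, then the turn, a rotation vector about the tool's x, y, z each as a share of pi rad, from -1 to 1, then the gripper command: -1 is fully open, 1 is shut, values between are in proportion. A call has exactly 8 rows; each row is the pose to reach, as a shift and turn from the pose commanded when the call began, along the tool's axes at that moment, turning the shorter way round; what a row does not reach only later rows make up. A row lasts 1/12 s, in which the tool goes at most 41.7 mm and 7.16 degrees, less where a joint would pass 70% of its speed; a pose out of reach is approached as far as the arm can. A call with a number of a shift or a turn outside -1 to 1 is refused whole. A call with a gripper value outside its range is refused whole. The fingers move at their own pace and stop on an object; "force" is the grip in N (left out, the last holds). Time passes only in rows, so rows that repeat a pose let the fingers close, or fill a call up. It gives the time, the measured TCP pose, the force and the opening at its end, in the units of the state.
- readout.read_state(): the state, without advancing time (a new reading comes with each control period).
- read_camera(name): name is "scene" or "side" or "wrist"; returns the picture (400x640x3 uint8, red, green, blue); there is no depth.
- camera_params(name): a dict with "fovy" (degrees; the focal length in pixels is half the picture's height over the tangent of half this angle, whatever the lens; pixels are square), "cx", "cy" (the principal point, pixels), "rvec" (rotation vector, rad) and "tvec" (3), from world to camera coordinates, as OpenCV has them; the wrist camera has in their place "hand_eye" (4x4, takes a point from camera to tool coordinates, whose origin is the TCP and whose axes are the flange's). Camera axes: x right, y down, z forward; pixel columns grow to the right and rows downward; lengths in m; the calibration is good to about 2 mm. A picture is of the moment at which its call begins: read the wrist's pose just before it. camera_params takes no time and is no camera call.
- bot.finish_job(): hands the job in, once; it reports no verdict.
The state is a dict: "time": time; "q": joint angles; "joint_vel": joint speeds; "joint_torque": joint torques, N m; "tool_pos": TCP position; "tcp_rot": TCP orientation; "wrist_force": force on the tool from outside, world axes, zero at the start; "torque": the same for the moment, N m; "width": opening from 0.0 (shut) to 1.0 (fully open).
Only numpy, scipy, OpenCV 4.12 (cv2) and the standard library are available. Lean on these libraries where they do the work, as an engineer would, in place of code of your own. Each camera call takes 0.05 s, during which the arm holds its last target.

## Task

Get the board holder ready for me to lay a circuit board in: take out the black pry stick that was left propped in it and stand it in the steel tool cup, ringed end up. Then pull the holder's sprung jaw out by its upright tab until the pointer on the jaw's side lines up with the marker on the edge of the base, and keep holding it there: finish with the jaw still in your grip, since it springs shut when let go. Leave the cup and the other things on the bench where they are.

Things in the scene. Friction and masses are not known exactly. Their poses are not given: they have to be found in the camera images.
- holder: Fixed board holder: dark steel base plate 250 x 170 x 12 mm flat on the bench. Origin on the bench; the plate spans x -150 to 100, y -85 to 85 mm in this frame. +x = the sliding line, from the jaw to the back plate, roughly away from the robot. A low end plate closes the near end (x -150 to -138 mm, top 46 mm above the bench).
- notch (a point): Middle of the notch's floor in the holder's fixed aluminium back plate, 75 mm above the bench. The plate is 14 mm thick (holder x 45 to 59), 120 mm wide, stands at the far end; the notch is 20 mm wide between two small cheeks whose tops are 86 mm above the bench. Same axes as the holder.
- jaw (a joint): Sliding aluminium jaw, in m: 0 = shut, growing as it is pulled along the holder's -x (towards the robot), stop at 0.072. A spring pulls it shut with 5 N at 0 and 8 N at 0.05; let go, it runs back. The block is 30 mm thick along x (shut: holder x -70 to -40), 110 mm wide, top 51 mm above the bench.
- jaw_handle (a point): Centre of the steel tab that stands up from the middle of the jaw: 14 mm thick along the holder's x, 26 mm wide along its y, free from 51 to 96 mm above the bench; this point is 73 mm above the bench. It moves with the jaw.
- pointer (a point): Outer end of the pointer, a steel fin 4 mm thick (along the holder's x) and 14 mm tall that sticks out of the jaw's +y side, 37 mm above the bench. It moves with the jaw. Same axes as the holder.
- mark (a point): The marker: a steel fin 4 mm thick along the holder's x, up to 44 mm above the bench, on a small aluminium foot on the +y edge of the base; fixed, 28 to 52 mm out (-x) from the shut pointer. The point is on its face towards the jaw, 37 mm above the bench. The pointer passes 5 mm beside it; lined up = same holder x. Same axes as the holder.
- stick_center (a point): Middle of the loose pry stick: round black plastic rod, 180 mm long, 14 mm across, round ends, grey rings near its upper end, about 35 g. z axis = along it, foot to ringed end. It starts at 40 degrees above level: foot on the base plate against the jaw, lying in the back plate's notch, ringed end up beyond the plate (last 65 mm free all round).
- stick_foot (a point): The foot end of the pry stick, 90 mm from its middle. Same axes.
- cup: Loose open steel cup that stands on the bench: 90 mm tall, rim 72 mm across, wall 4 mm, floor about 5 mm thick, 350 g, narrowing slightly towards the foot. Origin at the centre of its underside, z up. Where it stands among the round things varies.
- bottle: Bystander: small white bottle, 48 mm across, 85 mm tall. Origin at the centre of its underside.
- spool: Bystander: grey spool, 54 mm across, 40 mm tall. Origin at the centre of its underside.
- tin: Bystander: flat round tin, 68 mm across, 25 mm tall. Origin at the centre of its underside.
- meter: Bystander: orange hand multimeter lying on its back, 190 x 90 x 50 mm. Origin at the centre of its underside.
- fan: Bystander: black square cooling fan, 80 x 80 x 25 mm, lying flat. Origin at the centre of its underside.
- bin: Bystander: blue open parts bin, 120 x 90 x 60 mm. Origin at the centre of its underside.
- can: Bystander: red spray can, 52 mm across, 190 mm tall. Origin at the centre of its underside.
Things that resemble listed ones, but are neither listed nor needed, are in the scene too. Leave any green, pink or yellow look-alike of the cup alone.

How it is judged:
By the outcome, as a careful person would: the job done as asked, in the order asked, and still so for the second after the job is handed in, while the arm keeps its last pose, push and grip.
It also fails if it takes over 58 s, if anything falls off the work surface, if the arm or the gripper's body presses on something with over 40 N, if the wrist force passes 120 N, or if a joint passes its speed limit or range.

## Working session

There is one attempt and no reset: what is moved stays moved. The work goes in short steps, Python scripts to look and compute and a tool call to move; the robot and the scene stay as the last step left them, time stands still between calls to the robot, and variables do not carry over. Pictures are saved under pics/ and viewed, and the job is handed in when it is done.

Besides the shell and the picture viewer there is one more tool, called after "Call:" as name(argument=value, ...), one argument or row to a line, values as JSON. apply_moves: Moves the arm, as the interface text tells. Shift numbers are shares of 1000 mm and turn numbers shares of pi rad, none past 1 either way. Its arguments: {"type":"object","properties":{"plan":{"type":"array","items":{"type":"array","items":{"type":"array","items":{"type":"number","minimum":-1,"maximum":1}}}},"force":{"type":"number"}},"required":["plan"]}

```bash
mkdir -p pics; ls; python3 - <<'E'
from workcell import readout, read_camera, camera_params, bot
import cv2
print(readout.read_state())
for n in ["scene","side","wrist"]:
    print(n,camera_params(n))
    im=read_camera(n); cv2.imwrite(f"pics/a_{n}.png",im[:,:,::-1])
E
```

```text
pics
{'time': 0.0, 'q': array([ 1.26009136e+00,  2.64771319e-01,  1.60536738e+00, -1.40874235e-05,
        1.27370092e+00, -3.68977525e-02]), 'joint_vel': array([-8.53238892e-04, -8.82480169e-05, -1.16701149e-03,  1.55928199e-05,
       -5.53779732e-04,  4.91929279e-04]), 'joint_torque': array([-3.41077059e-03, -5.15119672e+01, -3.67304742e+01, -5.76461080e-04,
        1.32604799e-02,  3.51354359e-07]), 'tool_pos': array([0.18230116, 0.64915984, 0.22995336]), 'tcp_rot': array([-0.42869518, -3.111825  ,  0.00347958]), 'wrist_force': array([ 0.55170279,  0.14981318, -0.95558246]), 'torque': array([ 0.01314274,  0.01079006, -0.0286919 ]), 'width': 1.0018665479444875}
scene {'fovy': 50.75241542185483, 'cx': 316.0526463498121, 'cy': 193.58057700581577, 'rvec': array([ 2.14996318,  1.56055788, -0.4497256 ]), 'tvec': array([-0.23493753, -0.39500783,  1.63946039])}
side {'fovy': 46.195152215604075, 'cx': 313.4384671647321, 'cy': 200.70930572419184, 'rvec': array([ 0.05275181, -2.73606682,  1.44421431]), 'tvec': array([0.58345005, 0.03924966, 1.77245425])}
wrist {'fovy': 64.5687336449997, 'cx': 321.0045548043152, 'cy': 194.68623164744784, 'hand_eye': array([[-8.76965529e-04, -9.62662393e-01, -2.70703432e-01,
         6.86208937e-02],
       [ 9.99999611e-01, -8.19906159e-04, -3.23868678e-04,
        -7.56583963e-04],
       [ 8.98247851e-05, -2.70703611e-01,  9.62662738e-01,
        -1.43304307e-01],
       [ 0.00000000e+00,  0.00000000e+00,  0.00000000e+00,
         1.00000000e+00]])}
```

View pics/a_scene.png

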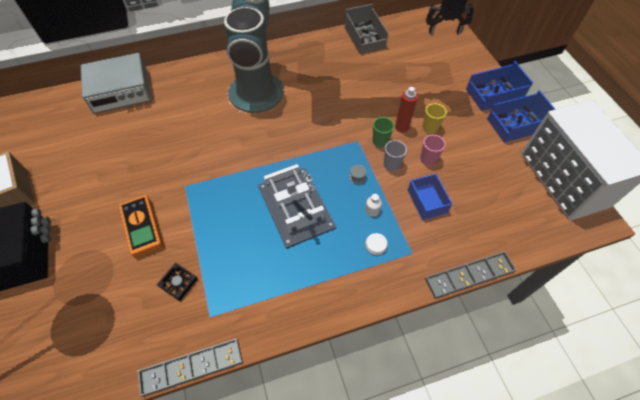

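View pics/a_side.png

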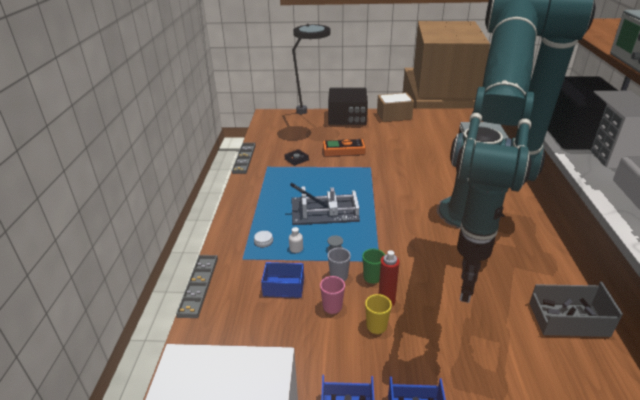

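View pics/a_wrist.png

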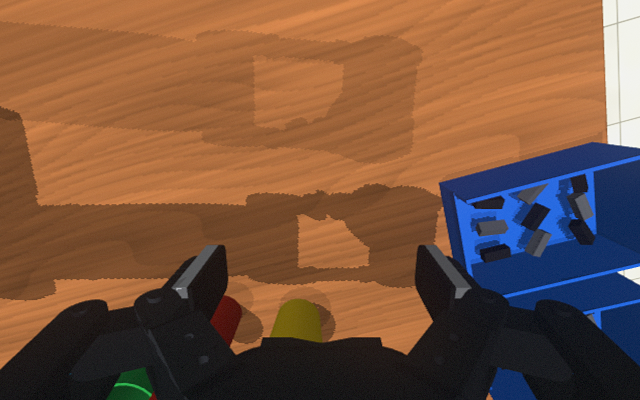

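The scene view shows the holder at about (295,205), with the stick lying across its far end around (305,232). There are four cup candidates: grey (395,155), green (382,130), pink (432,150) and yellow (434,118). Only the grey one fits "steel". I'll enlarge both views.

```bash
python3 - <<'E'
import cv2
a=cv2.imread("pics/a_scene.png"); b=cv2.imread("pics/a_side.png")
cv2.imwrite("pics/b_scene.png",cv2.resize(a[150:260,250:410],None,fx=5,fy=5,interpolation=cv2.INTER_CUBIC))
cv2.imwrite("pics/b_side.png",cv2.resize(b[175:295,250:400],None,fx=5,fy=5,interpolation=cv2.INTER_CUBIC))
cv2.imwrite("pics/b_cup.png",cv2.resize(a[85:185,360:460],None,fx=5,fy=5,interpolation=cv2.INTER_CUBIC))
E
cat > h.py <<'E'
import numpy as np,cv2
from scipy.spatial.transform import Rotation as R
from workcell import readout, read_camera, camera_params, bot
def K(n):
    p=camera_params(n); f=200/np.tan(np.radians(p['fovy'])/2)
    return np.array([[f,0,p['cx']],[0,f,p['cy']],[0,0,1.]])
def Tcw(n,st=None):
    p=camera_params(n)
    if n!='wrist':
        T=np.eye(4);T[:3,:3]=R.from_rotvec(p['rvec']).as_matrix();T[:3,3]=p['tvec'];return T
    T=np.eye(4);T[:3,:3]=R.from_rotvec(st[1]).as_matrix();T[:3,3]=st[0]
    return np.linalg.inv(T@p['hand_eye'])
def P(n,st=None): return K(n)@Tcw(n,st)[:3]
def proj(Pm,X):
    X=np.atleast_2d(X); x=np.c_[X,np.ones(len(X))]@Pm.T; return x[:,:2]/x[:,2:]
def tri(Pa,a,Pb,b):
    X=cv2.triangulatePoints(Pa,Pb,np.array(a,float).reshape(2,1),np.array(b,float).reshape(2,1))[:,0];X=X[:3]/X[3]
    return X, np.r_[proj(Pa,X)[0]-a,proj(Pb,X)[0]-b]
def onz(Pm,uv,z):
    M=np.c_[Pm[:,0],Pm[:,1],Pm[:,2]*z+Pm[:,3]]; X=np.linalg.solve(M,[uv[0],uv[1],1]);return np.r_[X[:2]/X[2],z]
def snap(tag,n):
    s=readout.read_state(); st=(s['tool_pos'].tolist(),s['tcp_rot'].tolist())
    im=read_camera(n)[:,:,::-1].copy(); cv2.imwrite(f"pics/{tag}.png",im)
    import json; json.dump(st,open(f"pics/{tag}.json","w")); return im,st
def crop(src,tag,x0,x1,y0,y1,f):
    a=cv2.imread(f"pics/{src}.png"); cv2.imwrite(f"pics/{tag}.png",cv2.resize(a[y0:y1,x0:x1],None,fx=f,fy=f,interpolation=cv2.INTER_CUBIC))
E
```

```text
(no output)
```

View pics/b_scene.png

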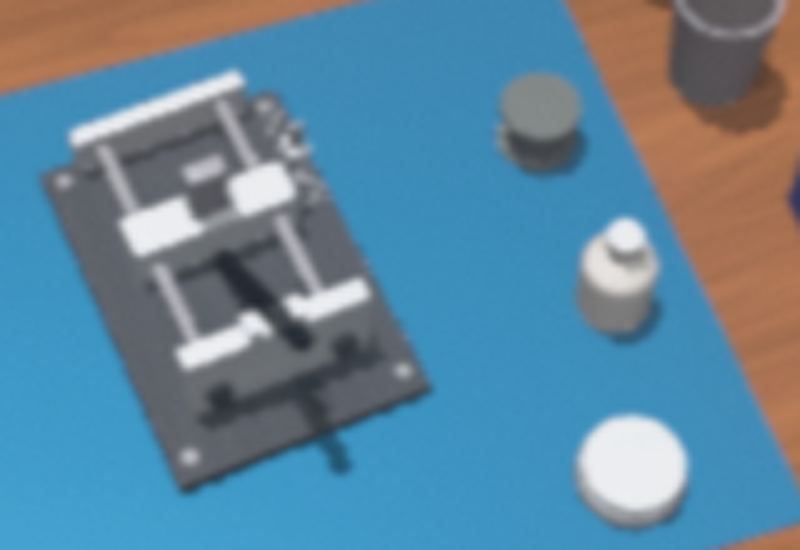

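View pics/b_side.png

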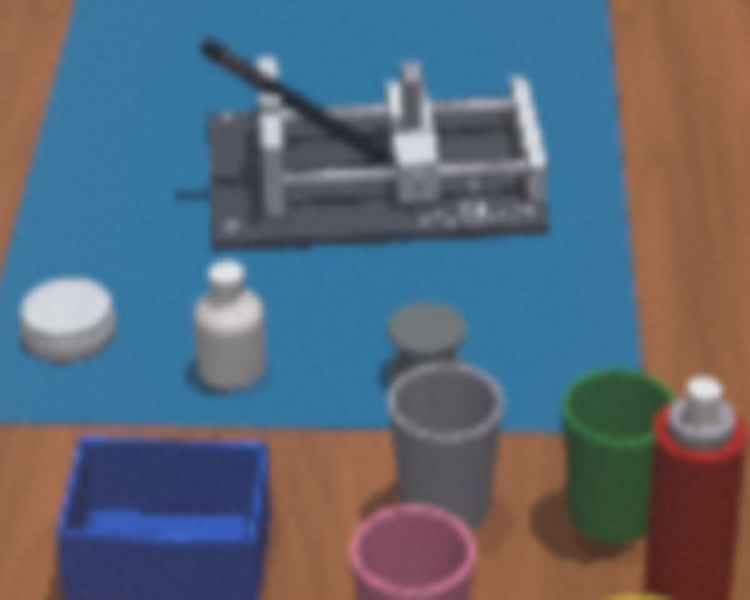

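View pics/b_cup.png

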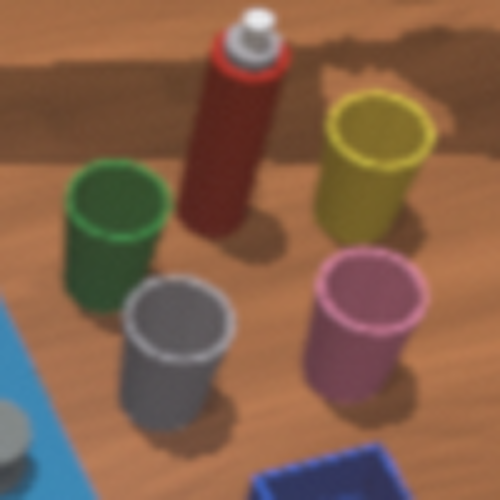

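The enlarged crop confirms the plain grey cup at scene (395,149) and side (339,255) as the steel one. The other cups are green, pink and yellow. Next I'll triangulate.

```bash
python3 - <<'E'
from h import *
A=P('scene');B=P('side')
S=lambda x,y:(x/5+250-.4,y/5+150-.4); D=lambda x,y:(x/5+250-.4,y/5+175-.4)
def t(n,a,b):
    X,r=tri(A,a,B,b);print(n,X.round(4),r.round(1));return X
t('cuprim',(179/5+360-.4,319/5+85-.4),D(445,402))
top=t('sticktop',S(303,335),D(210,47)); f=t('stick low',S(225,258),D(385,156))
d=top-f;print(np.linalg.norm(d),np.degrees(np.arcsin(d[2]/np.linalg.norm(d))),np.degrees(np.arctan2(d[1],d[0])))
cs=dict(nl=S(42,175),fl=S(185,490),fr=S(430,388),nr=S(275,92))
for k,v in cs.items(): print(k,onz(A,v,.012).round(4))
for k,v in dict(fr=D(213,245),nr=D(548,228),fl=D(208,112)).items(): print('side',k,onz(B,v,.012).round(4))
t('tabtop',S(205,165),D(411,68))
for n,s in dict(bottle=S(625,235),spool=S(540,105),tin=S(632,465)).items(): print(n,onz(A,s,{'bottle':.085,'spool':.04,'tin':.025}[n]).round(3))
for n,s,z in [('green',(382,124),.09),('can',(410,94),.19),('pink',(433,144),.09),('yellow',(436,111),.09)]: print(n,onz(A,s,z).round(3))
E
```

```text
cuprim [0.4843 0.3635 0.0882] [ 0.2  0.3  0.3 -0.2]
sticktop [0.6602 0.0158 0.1268] [ 0.2  0.2  0.2 -0.1]
stick low [0.5335 0.0013 0.0197] [ 0.  0.  0. -0.]
0.166603395517579 40.012238212294896 6.538996446533485
nl [ 0.4296 -0.0949  0.012 ]
fl [ 0.6783 -0.0672  0.012 ]
fr [0.659  0.0969 0.012 ]
nr [0.4133 0.0718 0.012 ]
side fr [0.6565 0.1059 0.012 ]
side nr [0.4115 0.0808 0.012 ]
side fl [ 0.6761 -0.0685  0.012 ]
tabtop [ 0.5129 -0.0012  0.0986] [ 0.1  0.2  0.1 -0.1]
bottle [0.632 0.23  0.085]
spool [0.497 0.23  0.04 ]
tin [0.752 0.193 0.025]
green [0.374 0.362 0.09 ]
can [0.361 0.451 0.19 ]
pink [0.506 0.487 0.09 ]
yellow [0.377 0.563 0.09 ]
```

The two views agree. The holder yaw is about 6.5°, its origin about (0.570, 0.0045), and the stick rises at 40.0° with its tip near z 0.127. The cup rim is at z 0.088 against 0.090 expected. I'll move above the holder for wrist views.

```bash
cat >> h.py <<'E'
YAW=np.radians(6.5)
def Rt(yaw,tilt_deg): # yaw of holder-like x axis, tilt>0: fingers point back to robot
    return R.from_euler('z',yaw)*R.from_euler('y',np.radians(tilt_deg))*R.from_matrix(np.diag([-1.,1,-1]))
def mv(*targets,start=None):
    s=readout.read_state(); p,r=(s['tool_pos'],R.from_rotvec(s['tcp_rot'])) if start is None else start
    for tp,tr in targets:
        sh=r.inv().apply(np.array(tp)-p); tu=(r.inv()*tr).as_rotvec()/np.pi
        print('shift',sh.round(4),'turn',tu.round(4),'rows', (np.linalg.norm(sh)/.0417).round(1),(np.linalg.norm(tu)*180/7.16).round(1))
E
python3 - <<'E'
from h import *
mv(((.183,.65,.32),R.from_rotvec(readout.read_state()['tcp_rot'])),((.51,0,.30),Rt(YAW,0)))
E
```

```text
shift [-0.0005  0.0007 -0.0898] turn [0. 0. 0.] rows 2.2 0.0
shift [-0.491  -0.5367 -0.0688] turn [-5.000e-04 -1.000e-04 -1.233e-01] rows 17.5 3.1
```

Call:
apply_moves(
  plan=[
    [[0,0,-0.09,0,0,0,-1],[0,0,-0.09,0,0,0,-1],[-0.491,-0.537,-0.069,0,0,-0.123,-1],[-0.491,-0.537,-0.069,0,0,-0.123,-1],[-0.491,-0.537,-0.069,0,0,-0.123,-1],[-0.491,-0.537,-0.069,0,0,-0.123,-1],[-0.491,-0.537,-0.069,0,0,-0.123,-1],[-0.491,-0.537,-0.069,0,0,-0.123,-1]],
  ],
)

```text
time: 0.82
tool_pos: [0.2952, 0.4247, 0.3093]
tcp_rot: [0.178, -3.136, 0.001]
wrist_force: [1.3, 0.1, 1.1]
width: 1.002
```

```bash
python3 - <<'E'
from h import *
print(readout.read_state()['tool_pos'])
mv(((.51,0,.30),Rt(YAW,0)))
E
```

```text
[0.29524328 0.4246836  0.30929916]
shift [-0.1653 -0.4462  0.0094] turn [-0.0001 -0.     -0.    ] rows 11.4 0.0
```

Call:
apply_moves(
  plan=[
    [[-0.165,-0.446,0.009,0,0,0,-1],[-0.165,-0.446,0.009,0,0,0,-1],[-0.165,-0.446,0.009,0,0,0,-1],[-0.165,-0.446,0.009,0,0,0,-1],[-0.165,-0.446,0.009,0,0,0,-1],[-0.165,-0.446,0.009,0,0,0,-1],[-0.165,-0.446,0.009,0,0,0,-1],[-0.165,-0.446,0.009,0,0,0,-1]],
  ],
)

```text
time: 1.48
tool_pos: [0.4453, 0.127, 0.3033]
tcp_rot: [-0.177, 3.136, 0.0]
wrist_force: [0.8, 1.1, 0.8]
width: 0.998
```

```bash
python3 - <<'E'
from h import *
mv(((.51,0.02,.30),Rt(YAW,0)))
E
```

```text
shift [-0.0523 -0.1136  0.0033] turn [ 0.      0.0001 -0.0002] rows 3.0 0.0
```

```bash
python3 - <<'E'
from h import *
print(snap('w1','wrist')[1])
E
```

```text
([0.4452541989024635, 0.12703650430024327, 0.30331799226998785], [-0.17689426672271857, 3.136275670608572, 0.00020787068538801292])
```

Call:
apply_moves(
  plan=[
    [[-0.052,-0.114,0.003,0,0,0,-1],[-0.052,-0.114,0.003,0,0,0,-1],[-0.052,-0.114,0.003,0,0,0,-1],[-0.052,-0.114,0.003,0,0,0,-1],[-0.052,-0.114,0.003,0,0,0,-1],[-0.052,-0.114,0.003,0,0,0,-1],[-0.052,-0.114,0.003,0,0,0,-1],[-0.052,-0.114,0.003,0,0,0,-1]],
  ],
)

```text
time: 2.2
tool_pos: [0.5089, 0.023, 0.3004]
tcp_rot: [0.18, -3.136, -0.0]
wrist_force: [-0.1, 0.1, 0.2]
width: 1.0
```

```bash
python3 - <<'E'
from h import *
print(snap('w2','wrist')[1])
E
```

```text
([0.5089288457703808, 0.02299986803462781, 0.3004081883276752], [0.17993948857172834, -3.136353105971633, -0.00046624529271578624])
```

View pics/w1.png

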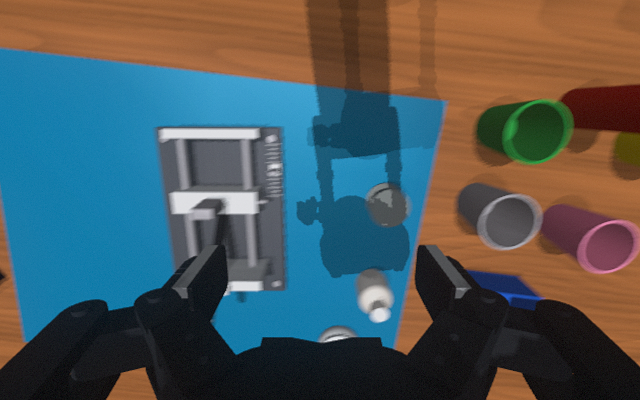

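View pics/w2.png

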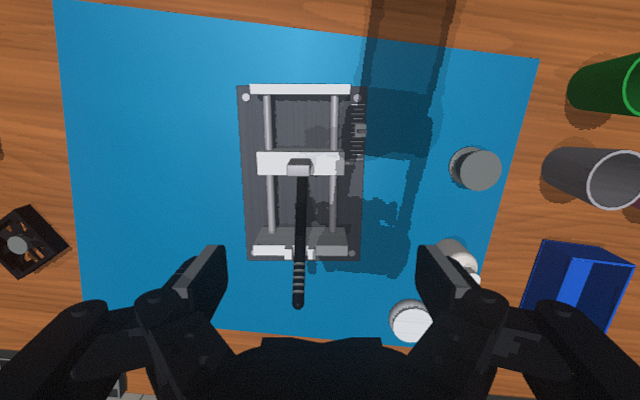

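In wrist view w2 the holder is centred, with the tab at (300,167), the stick tip at (298,306), and the pointer and marker area at (355,130). The grey cup is at (610,180). I'll enlarge this.

```bash
python3 - <<'E'
from h import *
crop('w2','c2',225,385,75,185,5)
crop('w1','c1',150,300,115,215,5)
crop('w2','c2b',235,365,220,320,6)
E
```

```text
(no output)
```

View pics/c2.png

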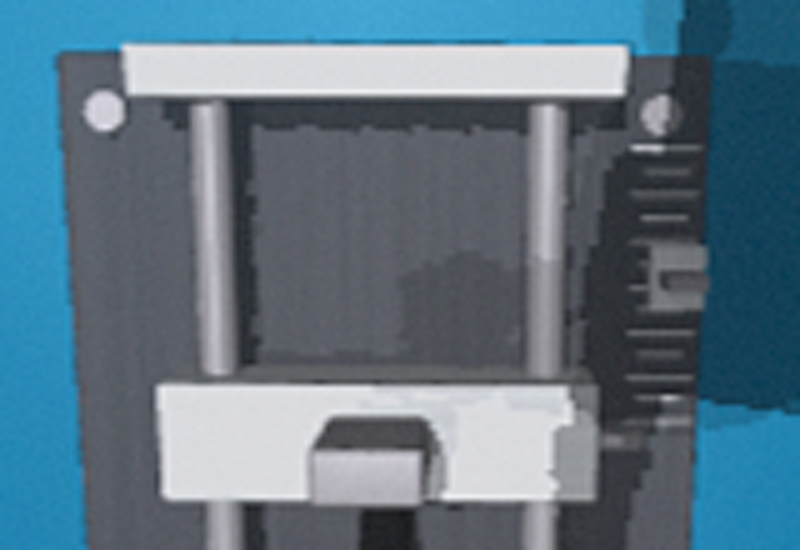

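View pics/c1.png

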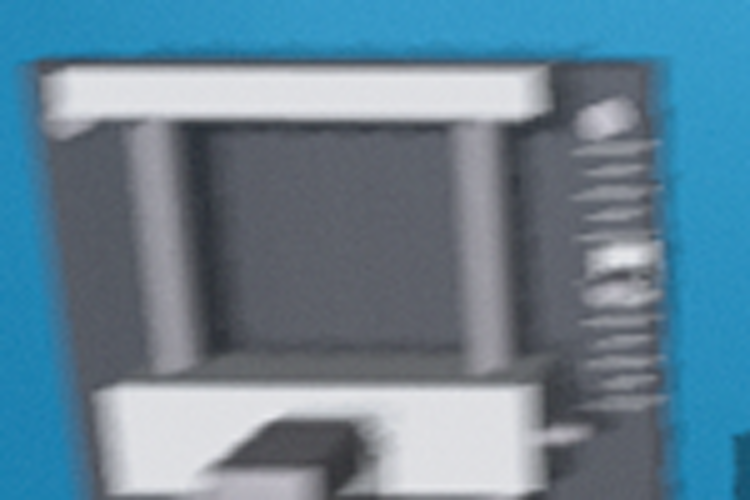

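View pics/c2b.png

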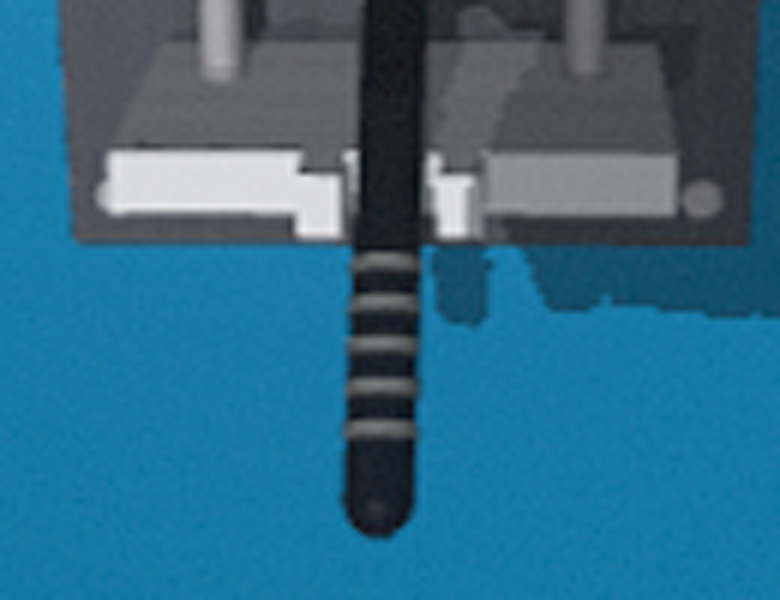

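```bash
cat > m.py <<'E'
from h import *
import json
A=P('scene');B=P('side')
w1=P('wrist',json.load(open('pics/w1.json')));w2=P('wrist',json.load(open('pics/w2.json')))
S=lambda x,y:(x/5+250-.4,y/5+150-.4); D=lambda x,y:(x/5+250-.4,y/5+175-.4)
C2=lambda x,y:(x/5+225-.4,y/5+75-.4);C1=lambda x,y:(x/5+150-.4,y/5+115-.4);CB=lambda x,y:(x/6+235-.4,y/6+220-.4)
E
python3 - <<'E'
from m import *
c=[onz(w2,u,.012) for u in (C2(57,55),CB(72,242),CB(748,242),C2(710,57))]
for x in c: print(x.round(4))
ax=(c[1]+c[2]-c[0]-c[3])/2;print('yaw',np.degrees(np.arctan2(ax[1],ax[0])),np.linalg.norm(ax),'width',np.linalg.norm(c[0]-c[3]),'ctr',np.mean(c,0))
for n,a,b in [('tip',(w2,CB(379,525)),(A,S(306,342))),('tip side',(w2,CB(379,525)),(B,D(206,45))),('mark',(w2,C2(685,281)),(w1,C1(632,272))),('ptr',(w2,C2(627,441)),(w1,C1(590,432)))]:
    X,r=tri(a[0],a[1],b[0],b[1]);print(n,X.round(4),r.round(1))
H=lambda X:R.from_euler('z',-YAW).apply(np.array(X)-[.570,.0045,0])
for n,u,z in [('mark',C2(685,281),.044),('ptr',C2(627,441),.044),('ptr37',C2(627,441),.037),('tabtop',C2(366,478),.096)]:
    X=onz(w2,u,z);print(n,X.round(4),H(X).round(4))
for n,u in [('mark',C1(632,272)),('ptr',C1(590,432))]: 
    X=onz(w1,u,.044);print('w1',n,X.round(4),H(X).round(4))
E
```

```text
[ 0.4282 -0.0975  0.012 ]
[ 0.6751 -0.0714  0.012 ]
[0.6558 0.0969 0.012 ]
[0.4095 0.0702 0.012 ]
yaw 6.116335502180188 0.2480236679887813 width 0.16869557283133477 ctr [ 5.42159116e-01 -4.29555704e-04  1.20000000e-02]
tip [0.6651 0.0147 0.1287] [ 1.3  0.3 -0.3  0.1]
tip side [0.6645 0.0135 0.1271] [ 0.4 -1.  -0.1 -0.1]
mark [0.4645 0.0688 0.0341] [-0.3 -0.6  0.3  0.6]
ptr [0.5078 0.0603 0.0367] [ 0.2  0.5 -0.2 -0.4]
mark [0.4646 0.0679 0.044 ] [-0.0975  0.0749  0.044 ]
ptr [0.506  0.0591 0.044 ] [-0.0574  0.0615  0.044 ]
ptr37 [0.5072 0.0599 0.037 ] [-0.0562  0.0622  0.037 ]
tabtop [ 0.5124 -0.0034  0.096 ] [-0.0581 -0.0014  0.096 ]
w1 mark [0.4617 0.0696 0.044 ] [-0.1003  0.0769  0.044 ]
w1 ptr [0.506  0.0617 0.044 ] [-0.0571  0.064   0.044 ]
```

```bash
cat >> h.py <<'E'
YAW=np.radians(6.3)
E
python3 - <<'E'
from h import *
r=Rt(YAW,20); z=r.apply([0,0,1]); G=np.array([.644,.012,.110]); t=G+.019*z; print(t,z)
mv((t-.07*z,r),(t,r))
E
```

```text
[0.63754086 0.0112869  0.09214584] [-0.33995467 -0.03753134 -0.93969262]
shift [-0.1503 -0.0265  0.1426] turn [-0.0002  0.1112  0.0015] rows 5.0 2.8
shift [-0.1263 -0.0264  0.2084] turn [-0.0002  0.1112  0.0015] rows 5.9 2.8
```

Call:
apply_moves(
  plan=[
    [[-0.15,-0.0265,0.1425,0,0.111,0.0015,-1],[-0.15,-0.0265,0.1425,0,0.111,0.0015,-1],[-0.15,-0.0265,0.1425,0,0.111,0.0015,-1],[-0.15,-0.0265,0.1425,0,0.111,0.0015,-1],[-0.15,-0.0265,0.1425,0,0.111,0.0015,-1],[-0.15,-0.0265,0.1425,0,0.111,0.0015,-1],[-0.15,-0.0265,0.1425,0,0.111,0.0015,-1],[-0.15,-0.0265,0.1425,0,0.111,0.0015,-1]],
  ],
)

```text
time: 2.92
tool_pos: [0.661, 0.0131, 0.1581]
tcp_rot: [0.152, -2.788, 0.028]
wrist_force: [0.2, 0.1, -0.2]
width: 1.003
```

```bash
python3 - <<'E'
from h import *
im,st=snap('w3','wrist'); 
r=Rt(YAW,20); z=r.apply([0,0,1]); G=np.array([.644,.012,.110]); t=G+.019*z
mv((t,r)); print(readout.read_state()['q'])
u=np.array([.761,.084,.643]); print(proj(P('wrist',st),[G,G+.028*u,G-.1*u]))
E
```

```text
shift [-0.0006  0.001   0.0721] turn [-0.0002  0.0007 -0.0004] rows 1.7 0.0
[ 1.64237524e-03  5.16916089e-01  1.43096854e+00 -3.74040816e-02
  1.53854948e+00 -1.67031615e+00]
[[323.21279221 217.00453215]
 [323.47377495 253.38234455]
 [322.58338917 129.27342024]]
```

View pics/w3.png

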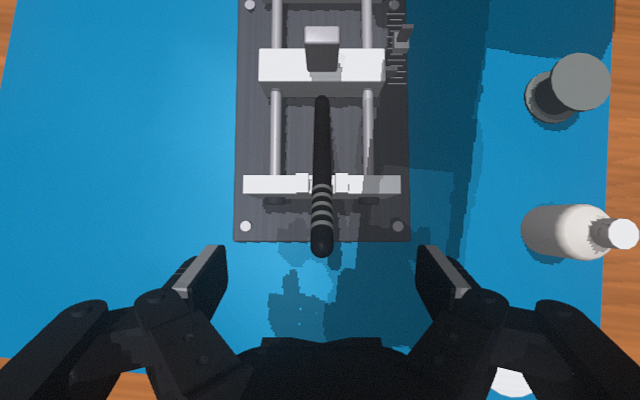

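The stick is centred between the fingers, with its tip at (321,256) against (323,253) predicted. I'll descend and grip.

Call:
apply_moves(
  plan=[
    [[-0.0005,0.001,0.036,0,0,0,-1],[-0.0005,0.001,0.072,0,0,0,-1],[-0.0005,0.001,0.072,0,0,0,-1],[-0.0005,0.001,0.072,0,0,0,1],[-0.0005,0.001,0.072,0,0,0,1],[-0.0005,0.001,0.072,0,0,0,1],[-0.0005,0.001,0.072,0,0,0,1],[-0.0005,0.001,0.072,0,0,0,1]],
  ],
  force=40,
)

```text
time: 3.63
tool_pos: [0.6393, 0.0105, 0.0924]
tcp_rot: [0.151, -2.793, 0.028]
wrist_force: [-0.0, -0.5, 0.0]
width: 0.302
```

```bash
python3 - <<'E'
from h import *
im,st=snap('w4','wrist'); 
print(readout.read_state()['width']*85)
E
```

```text
17.29915804506545
```

View pics/w4.png

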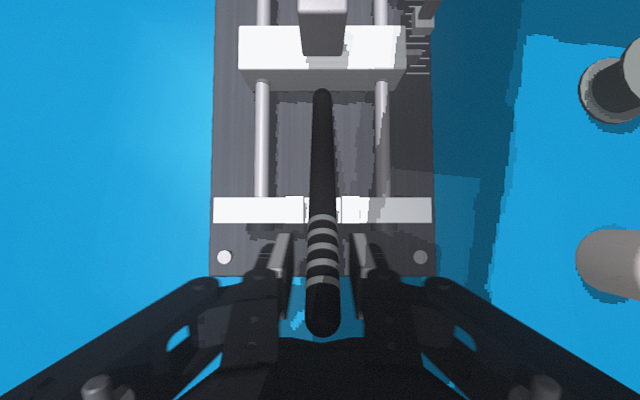

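The pads straddle the ringed end and are still closing at 17 mm. I'll finish closing, then lift slowly.

Call:
apply_moves(
  plan=[
    [[0,0,0,0,0,0,1],[0,0,0,0,0,0,1],[0,0,0,0,0,0,1],[0,0,0,0,0,0,1],[0,0,0,0,0,0,1],[-0.008,0,-0.01,0,0,0,1],[-0.016,0,-0.02,0,0,0,1],[-0.016,0,-0.04,0,0,0,1]],
  ],
)

```text
time: 4.35
tool_pos: [0.6622, 0.0139, 0.118]
tcp_rot: [0.15, -2.778, 0.026]
wrist_force: [0.4, 1.0, -0.2]
width: 0.153
```

```bash
python3 - <<'E'
from h import *
im,st=snap('w5','wrist'); snap('sd5','side')
crop('sd5','sd5c',250,400,150,270,5)
print(readout.read_state()['width']*85)
E
```

```text
12.625761243132986
```

View pics/w5.png

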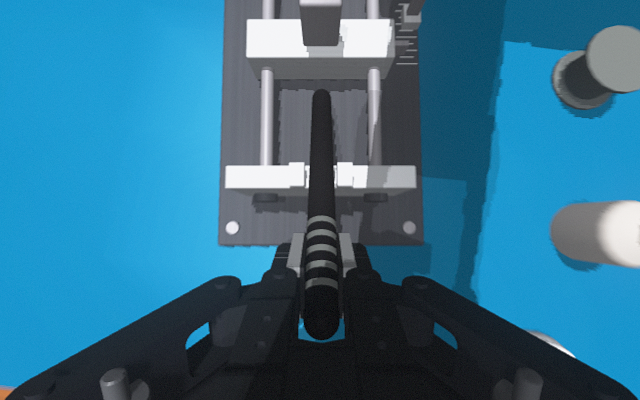

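View pics/sd5c.png

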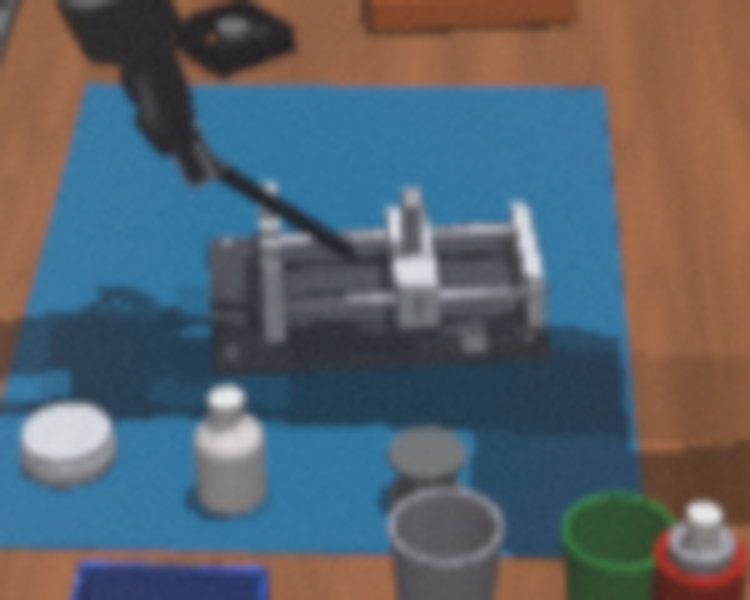

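The stick is held at 12.6 mm and has come clear of the notch, and the jaw and tab are unaffected. I'll work out the stick's pose in the grip from the image rows: foot at (321,91), tip at (322,338).

```bash
python3 - <<'E'
from h import *
from scipy.optimize import fsolve
import json
st=json.load(open('pics/w5.json')); Pm=P('wrist',st)
p=np.array(st[0]);r=R.from_rotvec(st[1])
def ends(th,s,d=0): # stick in tool frame xz-plane, th = angle between foot direction and tool z
    f=np.array([np.sin(th),0,np.cos(th)]); g=np.array([d,0,-.019]); return g-s*f, g+(.18-s)*f,f
def e(v):
    a,b,f=ends(*v); # aim at hemisphere centres
    a=a+.007*f;b=b-.007*f
    q=proj(Pm,[p+r.apply(a),p+r.apply(b)]); return [q[0,1]-322, q[1,1]-97]
for d in (0,): 
    v=fsolve(e,[np.radians(30),.03]);print(np.degrees(v[0]),v[1]);a,b,f=ends(*v);print(p+r.apply(a),p+r.apply(b))
    w=r.apply(f);print('elev',np.degrees(np.arcsin(-w[2])))
E
```

```text
31.64964321947808 0.029453817620313332
[0.69203433 0.01711886 0.15379188] [0.55053388 0.00195866 0.04357486]
elev 37.7572093319676
```

```bash
python3 - <<'E'
from h import *
th=np.radians(31); fv=np.array([.1505*np.sin(th),0,-.019+.1505*np.cos(th)])
s=readout.read_state(); r0=R.from_rotvec(s['tcp_rot']); p0=s['tool_pos']
C=np.array([.484,.3635,0])
r=Rt(np.radians(37),-31); q=np.array([0,0,.15])+C-r.apply(fv); print(q, C+[0,0,.012]-r.apply(fv))
mv((p0+[0,0,.17],r0),(q,r))
E
```

```text
[0.49181523 0.3693892  0.28421382] [0.49181523 0.3693892  0.14621382]
shift [ 5.770e-02 -1.000e-04 -1.599e-01] turn [0. 0. 0.] rows 4.1 0.0
shift [ 0.1828  0.3722 -0.105 ] turn [-0.0174 -0.2754 -0.176 ] rows 10.3 8.2
```

Call:
apply_moves(
  plan=[
    [[0.058,0,-0.16,0,0,0,1],[0.058,0,-0.16,0,0,0,1],[0.058,0,-0.16,0,0,0,1],[0.058,0,-0.16,0,0,0,1],[0.183,0.372,-0.105,-0.0175,-0.275,-0.176,1],[0.183,0.372,-0.105,-0.0175,-0.275,-0.176,1],[0.183,0.372,-0.105,-0.0175,-0.275,-0.176,1],[0.183,0.372,-0.105,-0.0175,-0.275,-0.176,1]],
  ],
)

```text
time: 5.12
tool_pos: [0.5913, 0.1648, 0.2858]
tcp_rot: [-0.562, 3.013, 0.119]
wrist_force: [1.1, 0.4, -0.3]
width: 0.155
```

```bash
python3 - <<'E'
from h import *
r=Rt(np.radians(37),-31); mv(((.4918,.3694,.2842),r))
E
```

```text
shift [0.0197 0.2263 0.0141] turn [-0.0082 -0.1408 -0.0898] rows 5.5 4.2
```

Call:
apply_moves(
  plan=[
    [[0.02,0.226,0.014,-0.008,-0.141,-0.09,1],[0.02,0.226,0.014,-0.008,-0.141,-0.09,1],[0.02,0.226,0.014,-0.008,-0.141,-0.09,1],[0.02,0.226,0.014,-0.008,-0.141,-0.09,1],[0.02,0.226,0.014,-0.008,-0.141,-0.09,1],[0.02,0.226,0.014,-0.008,-0.141,-0.09,1],[0.02,0.226,0.014,-0.008,-0.141,-0.09,1],[0.02,0.226,0.014,-0.008,-0.141,-0.09,1]],
  ],
)

```text
time: 5.78
tool_pos: [0.4911, 0.3681, 0.2831]
tcp_rot: [-0.835, 2.489, 0.228]
wrist_force: [0.6, 0.4, -1.5]
width: 0.151
```

```bash
python3 - <<'E'
from h import *
r=Rt(np.radians(37),-31); print(readout.read_state()['tool_pos'])
snap('w6','wrist');snap('sd6','side');snap('sc6','scene')
crop('sd6','sd6c',270,420,150,290,4);crop('sc6','sc6c',330,470,70,190,4)
a=np.hstack([cv2.resize(cv2.imread('pics/sd6c.png'),(400,374)),cv2.resize(cv2.imread('pics/sc6c.png'),(400,343),).copy() if 0 else cv2.resize(cv2.imread('pics/sc6c.png'),(400,374))]);cv2.imwrite('pics/j6.png',a)
E
```

```text
[0.49114251 0.36810671 0.28308094]
```

View pics/j6.png

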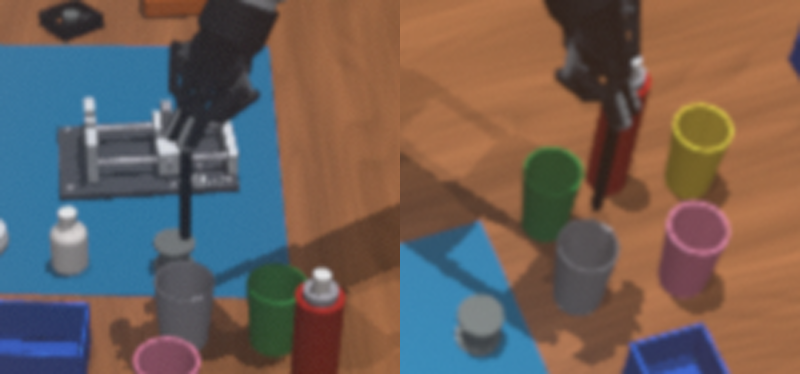

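View pics/w6.png

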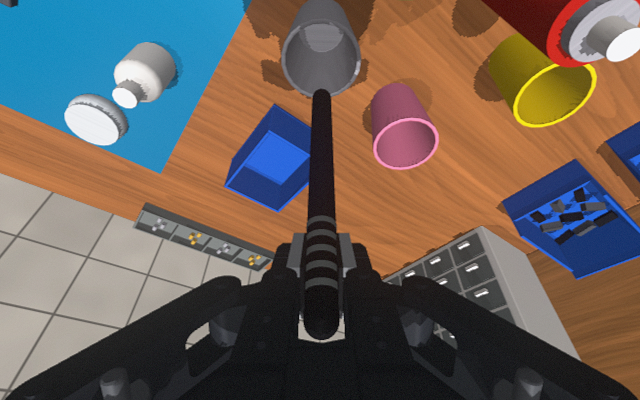

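```bash
python3 - <<'E'
from m import *
X,e=tri(A,(399.3,136.2),B,(339.4,238.2));print('foot',X.round(4),e.round(1))
w6=P('wrist',json.load(open('pics/w6.json')))
# rim in wrist: measure bbox ~ (282..360, ?..97)
for z in (.09,): print(onz(w6,(321,53),z))
C=np.array([.484,.3635,.0]); t=np.linspace(0,2*np.pi,9)
print(proj(w6,np.c_[C[0]+.036*np.cos(t),C[1]+.036*np.sin(t),0*t+.09]).round(0).tolist())
r=Rt(np.radians(37),-31);th=np.radians(31); fv=np.array([.1505*np.sin(th),0,-.019+.1505*np.cos(th)])
mv((C+[0,0,.014]-r.apply(fv),r))
s=readout.read_state();print(s['tool_pos']+R.from_rotvec(s['tcp_rot']).apply(fv))
E
```

```text
foot [0.4842 0.3639 0.1535] [-0.3 -0.4 -0.4  0.3]
[0.47774166 0.35710984 0.09      ]
[[300.0, 93.0], [327.0, 99.0], [353.0, 86.0], [363.0, 57.0], [349.0, 29.0], [317.0, 20.0], [289.0, 38.0], [283.0, 68.0], [300.0, 93.0]]
shift [0.0692 0.0032 0.117 ] turn [-0.0007 -0.0017 -0.0006] rows 3.3 0.0
[0.48512198 0.3603437  0.1499993 ]
```

The foot, triangulated at (0.484, 0.364, 0.153), is over the cup centre, and the projected rim matches the wrist image. I'll lower it.

Call:
apply_moves(
  plan=[
    [[0.015,0.003,0.026,0,-0.001,0,1],[0.03,0.003,0.052,0,-0.001,0,1],[0.042,0.003,0.073,0,-0.001,0,1],[0.052,0.003,0.09,0,-0.001,0,1],[0.06,0.003,0.103,0,-0.001,0,1],[0.065,0.003,0.112,0,-0.001,0,1],[0.068,0.003,0.116,0,-0.001,0,1],[0.068,0.003,0.116,0,-0.001,0,1]],
  ],
)

```text
time: 6.6
tool_pos: [0.492, 0.3693, 0.1487]
tcp_rot: [-0.828, 2.488, 0.227]
wrist_force: [-0.3, -0.5, -0.4]
width: 0.154
```

```bash
python3 - <<'E'
from h import *
s=readout.read_state();th=np.radians(31); fv=np.array([.1505*np.sin(th),0,-.019+.1505*np.cos(th)])
print(s['tool_pos']+R.from_rotvec(s['tcp_rot']).apply(fv))
snap('w7','wrist');snap('sd7','side');snap('sc7','scene')
crop('sd7','sd7c',270,420,150,300,3);crop('sc7','sc7c',330,480,60,210,3)
cv2.imwrite('pics/j7.png',np.hstack([cv2.resize(cv2.imread('pics/sd7c.png'),(400,400)),cv2.resize(cv2.imread('pics/sc7c.png'),(400,400))]))
E
```

```text
[0.48384008 0.36302382 0.01454849]
```

View pics/j7.png

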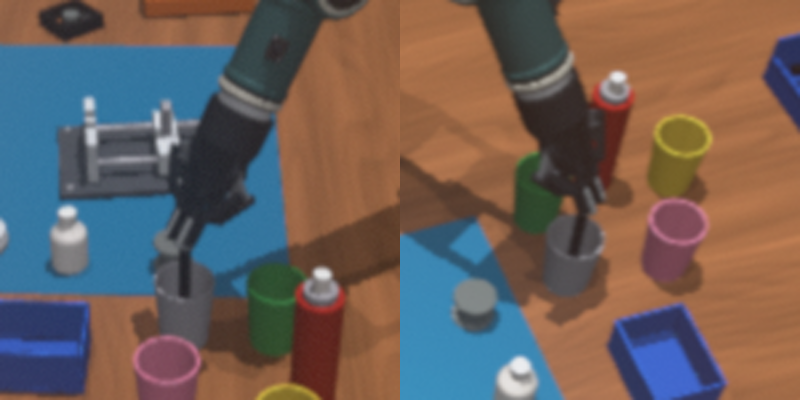

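View pics/w7.png

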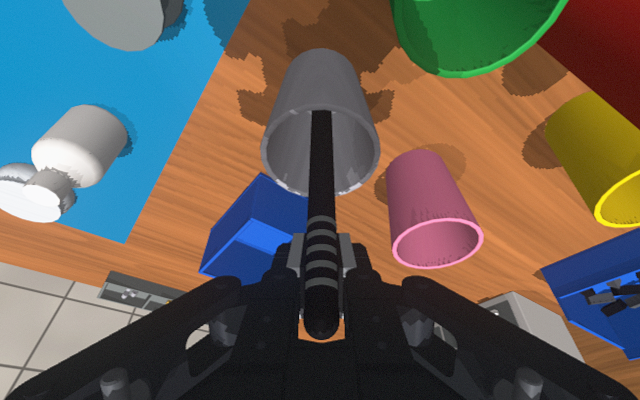

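The stick is inside the cup with its foot about 9 mm above the floor. Before releasing, I'll lean it slightly away from the gripper and lower it further.

```bash
python3 - <<'E'
from h import *
th=np.radians(31); fv=np.array([.1505*np.sin(th),0,-.019+.1505*np.cos(th)])
rad=np.array([np.cos(np.radians(37)),np.sin(np.radians(37)),0])
C=np.array([.484,.3635,.0]);r=Rt(np.radians(37),-21)
mv((C+[0,0,.008]-.010*rad-r.apply(fv),r))
E
```

```text
shift [-0.0027 -0.0003  0.0173] turn [-0.0006  0.056  -0.0005] rows 0.4 1.4
```

Call:
apply_moves(
  plan=[
    [[-0.001,0,0.006,0,0.019,0,1],[-0.002,0,0.012,0,0.038,0,1],[-0.0027,0,0.0173,0,0.056,0,1],[-0.0027,0,0.0173,0,0.056,0,1],[-0.0027,0,0.0173,0,0.056,0,0.5],[-0.0027,0,0.0173,0,0.056,0,0.3],[-0.0027,0,0.0173,0,0.056,0,0.1],[-0.0027,0,0.0173,0,0.056,0,-0.1]],
  ],
)

```text
time: 7.42
tool_pos: [0.5002, 0.3768, 0.1368]
tcp_rot: [-0.884, 2.648, 0.162]
wrist_force: [0.4, -0.4, -0.0]
width: 0.546
```

```bash
python3 - <<'E'
from h import *
print(readout.read_state()['wrist_force'])
snap('w8','wrist')
E
```

```text
[ 0.36258615 -0.42793671 -0.04627472]
```

View pics/w8.png

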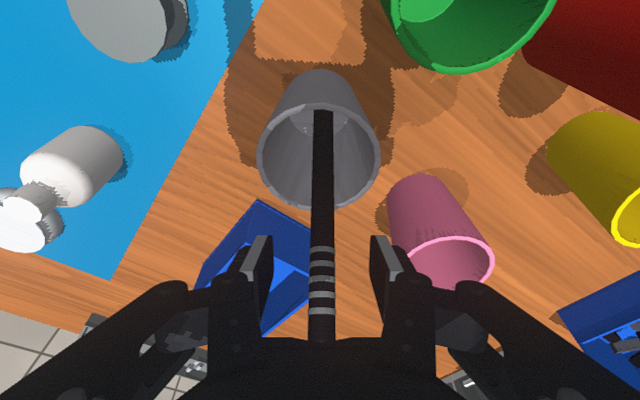

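The stick is free and leaning on the far rim between the open fingers. I'll retract along the tool axis.

Call:
apply_moves(
  plan=[
    [[0,0,0,0,0,0,-0.3],[0,0,0,0,0,0,-0.6],[0,0,-0.02,0,0,0,-0.6],[0,0,-0.05,0,0,0,-0.6],[0,0,-0.09,0,0,0,-0.6],[0,0,-0.13,0,0,0,-0.6],[0,0,-0.15,0,0,0,-0.6],[0,0,-0.15,0,0,0,-0.6]],
  ],
)

```text
time: 8.13
tool_pos: [0.4601, 0.3465, 0.2849]
tcp_rot: [-0.88, 2.637, 0.166]
wrist_force: [0.8, 0.3, 0.7]
width: 0.803
```

```bash
python3 - <<'E'
from h import *
snap('w9','wrist');snap('sd9','side');snap('sc9','scene')
crop('sd9','sd9c',270,420,150,300,3);crop('sc9','sc9c',330,480,60,210,3)
cv2.imwrite('pics/j9.png',np.hstack([cv2.resize(cv2.imread('pics/sd9c.png'),(400,400)),cv2.resize(cv2.imread('pics/sc9c.png'),(400,400))]))
E
```

```text
(no output)
```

View pics/j9.png

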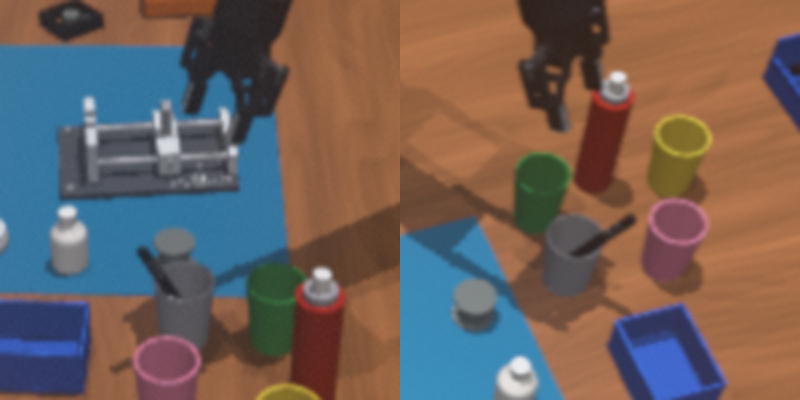

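View pics/w9.png

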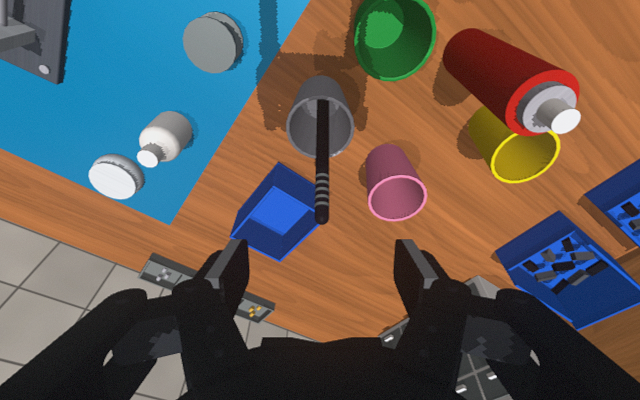

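The stick stands in the steel cup with its ringed end up, leaning on the far rim, and the cup and its neighbours have not moved. Next is the jaw: I'll grip the tab across its 14 mm thickness (tool y along holder x), which puts the wrist camera on the pointer side.

```bash
cat >> h.py <<'E'
def Rj(): # y along holder +x, z down, x along holder +y
    return R.from_euler('z',YAW)*R.from_matrix(np.array([[0,1,0],[1,0,0],[0,0,-1.]]))
E
python3 - <<'E'
from h import *
mv(((.513,-.002,.20),Rj()))
E
```

```text
shift [ 0.1808 -0.3105  0.0133] turn [0.1214 0.0696 0.6614] rows 8.6 17.0
```

Call:
apply_moves(
  plan=[
    [[0.181,-0.31,0.013,0.121,0.07,0.661,-0.6],[0.181,-0.31,0.013,0.121,0.07,0.661,-0.6],[0.181,-0.31,0.013,0.121,0.07,0.661,-0.6],[0.181,-0.31,0.013,0.121,0.07,0.661,-0.6],[0.181,-0.31,0.013,0.121,0.07,0.661,-0.6],[0.181,-0.31,0.013,0.121,0.07,0.661,-0.6],[0.181,-0.31,0.013,0.121,0.07,0.661,-0.6],[0.181,-0.31,0.013,0.121,0.07,0.661,-0.6]],
  ],
)

```text
time: 8.95
tool_pos: [0.5074, 0.0216, 0.203]
tcp_rot: [0.529, 2.887, 0.102]
wrist_force: [0.5, 1.2, 0.6]
width: 0.802
```

```bash
python3 - <<'E'
from h import *
mv(((.513,-.002,.20),Rj()))
E
```

```text
shift [-0.013  -0.0204  0.0034] turn [0.0629 0.0355 0.3482] rows 0.6 8.9
```

Call:
apply_moves(
  plan=[
    [[-0.013,-0.02,0.003,0.063,0.0355,0.348,-0.6],[-0.013,-0.02,0.003,0.063,0.0355,0.348,-0.6],[-0.013,-0.02,0.003,0.063,0.0355,0.348,-0.6],[-0.013,-0.02,0.003,0.063,0.0355,0.348,-0.6],[-0.013,-0.02,0.003,0.063,0.0355,0.348,-0.6],[-0.013,-0.02,0.003,0.063,0.0355,0.348,-0.6],[-0.013,-0.02,0.003,0.063,0.0355,0.348,-0.6],[-0.013,-0.02,0.003,0.063,0.0355,0.348,-0.6]],
  ],
)

```text
time: 9.62
tool_pos: [0.5133, 0.0005, 0.2006]
tcp_rot: [1.945, 2.44, 0.01]
wrist_force: [0.7, -0.1, 0.4]
width: 0.8
```

```bash
python3 - <<'E'
from h import *
mv(((.513,-.002,.20),Rj()))
im,st=snap('w10','wrist')
hx=np.array([np.cos(YAW),np.sin(YAW),0]);hy=np.array([-hx[1],hx[0],0]);c=np.array([.513,-.002,.096])
print(proj(P('wrist',st),[c+7e-3*i*hx+13e-3*j*hy for i,j in ((1,1),(1,-1),(-1,-1),(-1,1))]))
E
```

```text
shift [-0.0023 -0.0009  0.0007] turn [0.0062 0.0038 0.0365] rows 0.1 0.9
[[328.56430207 179.17070143]
 [324.77072639 209.63867032]
 [307.88698116 207.91503062]
 [311.20794926 177.31262215]]
```

View pics/w10.png

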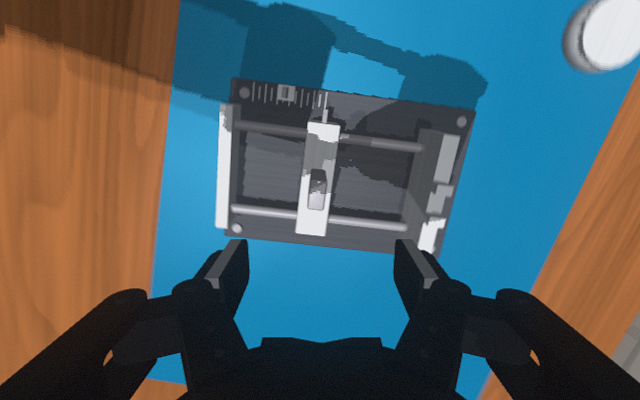

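```bash
python3 - <<'E'
from h import *
crop('w10','c10',210,370,70,250,4)
E
```

```text
(no output)
```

View pics/c10.png

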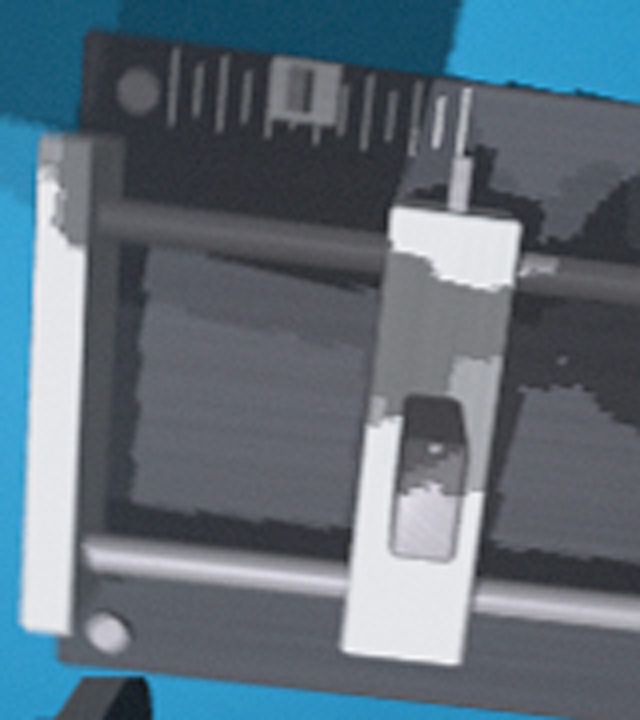

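The tab top spans (307–326, 178–210), within a pixel or two of the prediction. The pointer at (325,116) and the marker at (285,92) are both visible. I'll descend on the tab.

```bash
python3 - <<'E'
from h import *
import json
w=P('wrist',json.load(open('pics/w10.json')))
o=np.array([.568,.003,0])
H=lambda X:R.from_euler('z',-YAW).apply(np.array(X)-o)
c=lambda x,y:(x/4+210-.4,y/4+70-.4)
for n,u in [('mark',c(300,88)),('ptr',c(460,180)),('ptrtip',c(462,157))]: print(n,H(onz(w,u,.044)).round(4))
a=onz(w,c(95,35),.012);b=onz(w,c(62,660),.012); print(H(a),H(b))
e=[onz(w,c(*q),.051) for q in ((390,208),(520,220),(463,662),(343,652))];print([H(x).round(4).tolist() for x in e])
d=e[0]-e[3];print('jaw yaw',np.degrees(np.arctan2(-d[0],d[1])),np.linalg.norm(d))
mv(((.5128,-.002,.11),Rj()),((.5128,-.002,.06),Rj()))
E
```

```text
mark [-0.0935  0.0776  0.044 ]
ptr [-0.0555  0.0618  0.044 ]
ptrtip [-0.0556  0.0669  0.044 ]
[-0.14717282  0.08476216  0.012     ] [-0.15033349 -0.08211253  0.012     ]
[[-0.0706, 0.0542, 0.051], [-0.0412, 0.0549, 0.051], [-0.0413, -0.054, 0.051], [-0.0713, -0.0544, 0.051]]
jaw yaw 5.945650801736591 0.10862634351016257
shift [-0.0008 -0.0035  0.0908] turn [0.0062 0.0037 0.0348] rows 2.2 0.9
shift [-0.0002 -0.0044  0.1408] turn [0.0062 0.0037 0.0348] rows 3.4 0.9
```

Call:
apply_moves(
  plan=[
    [[-0.001,-0.004,0.02,0.006,0.004,0.034,-0.6],[-0.001,-0.004,0.05,0.006,0.004,0.034,-0.6],[-0.001,-0.004,0.08,0.006,0.004,0.034,-0.6],[-0.0005,-0.004,0.11,0.006,0.004,0.034,-0.6],[-0.0005,-0.004,0.13,0.006,0.004,0.034,-0.6],[-0.0005,-0.004,0.14,0.006,0.004,0.034,-0.6],[-0.0005,-0.004,0.14,0.006,0.004,0.034,-0.6],[-0.0005,-0.004,0.14,0.006,0.004,0.034,-0.6]],
  ],
)

```text
time: 10.33
tool_pos: [0.514, -0.0023, 0.0626]
tcp_rot: [2.077, 2.353, 0.005]
wrist_force: [-0.3, -0.5, 0.3]
width: 0.802
```

```bash
python3 - <<'E'
from h import *
mv(((.5128,-.002,.06),Rj()))
im,st=snap('w11','wrist')
E
```

```text
shift [ 0.0005 -0.0011  0.0026] turn [0.0014 0.0001 0.0047] rows 0.1 0.1
```

View pics/w11.png

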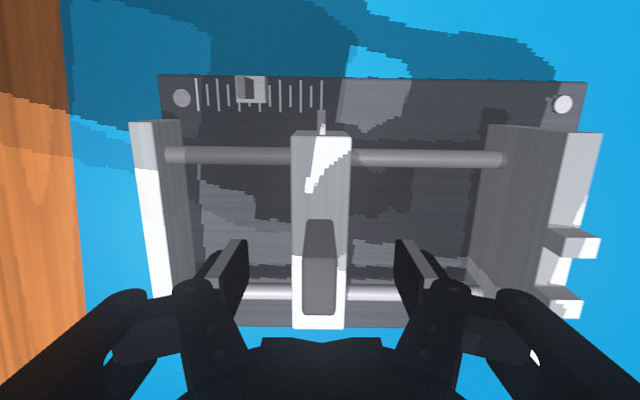

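The tab is midway between the fingers. Closing.

Call:
apply_moves(
  plan=[
    [[0,-0.001,0.002,0,0,0.004,1],[0,-0.001,0.002,0,0,0.004,1],[0,-0.001,0.002,0,0,0.004,1],[0,-0.001,0.002,0,0,0.004,1],[0,-0.001,0.002,0,0,0.004,1],[0,-0.001,0.002,0,0,0.004,1],[0,-0.001,0.002,0,0,0.004,1],[0,-0.001,0.002,0,0,0.004,1]],
  ],
  force=60,
)

```text
time: 11.05
tool_pos: [0.5129, -0.0027, 0.0625]
tcp_rot: [2.092, 2.339, 0.005]
wrist_force: [-4.2, -0.9, 7.6]
width: 0.155
```

```bash
python3 - <<'E'
from h import *
s=readout.read_state();print(s['tool_pos'],s['wrist_force'],s['width']*85)
im,st=snap('w12','wrist'); crop('w12','c12',150,400,50,200,3)
hx=np.array([np.cos(YAW),np.sin(YAW),0]);r=R.from_rotvec(s['tcp_rot'])
print('pull dir in tool',r.inv().apply(-hx), r.as_matrix()[:,1])
E
```

```text
[ 0.51291101 -0.00266075  0.06254458] [-4.22642338 -0.9427142   7.56064945] 13.193727635170976
pull dir in tool [ 0.00118862 -0.99998856 -0.00463303] [0.99381888 0.11091701 0.00463238]
```

View pics/c12.png

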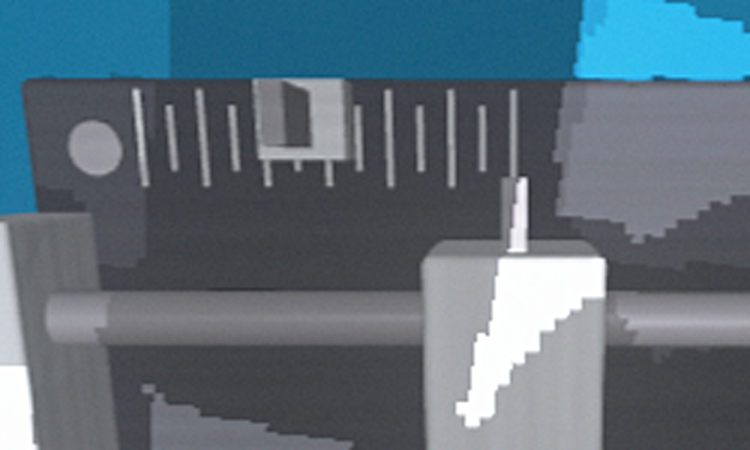

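The tab is gripped at 13.2 mm. I'll compute the travel from this closer view.

```bash
python3 - <<'E'
from h import *
import json
w=P('wrist',json.load(open('pics/w12.json')))
H=lambda X:R.from_euler('z',-YAW).apply(np.array(X)-[.568,.003,0])
c=lambda x,y:(x/3+150-.33,y/3+50-.33)
for n,u in [('mark top',c(271,108)),('ptr top',c(514.5,215)),('ptr end',c(515,180)),('jawL',c(424,258)),('jawR',c(605,258)),('markfoot L',c(257,155)),('markfoot R',c(350,158))]: print(n,H(onz(w,u,.051 if 'jaw' in n else .02 if 'foot' in n else .044)).round(4))
E
```

```text
mark top [-0.0949  0.0775  0.044 ]
ptr top [-0.0557  0.0607  0.044 ]
ptr end [-0.0556  0.0663  0.044 ]
jawL [-0.0703  0.0543  0.051 ]
jawR [-0.0411  0.0543  0.051 ]
markfoot L [-0.1038  0.0706  0.02  ]
markfoot R [-0.0864  0.07    0.02  ]
```

Call:
apply_moves(
  plan=[
    [[0,-0.004,0,0,0,0,1],[0,-0.009,0,0,0,0,1],[0,-0.015,0,0,0,0,1],[0,-0.021,0,0,0,0,1],[0,-0.027,0,0,0,0,1],[0,-0.032,0,0,0,0,1],[0,-0.035,0,0,0,0,1],[0,-0.035,0,0,0,0,1]],
  ],
)

```text
time: 11.77
tool_pos: [0.4808, -0.0062, 0.0626]
tcp_rot: [2.09, 2.335, 0.013]
wrist_force: [6.5, 1.8, -1.5]
width: 0.154
```

```bash
cat > look.py <<'E'
from h import *
import sys
tag=sys.argv[1]
s=readout.read_state();print(s['tool_pos'],s['wrist_force'],s['width']*85)
im,st=snap('w'+tag,'wrist'); crop('w'+tag,'c'+tag,240,400,60,160,5)
E
python3 look.py 13
```

```text
[ 0.4808116  -0.00618295  0.06255144] [ 6.54780445  1.80628378 -1.51314895] 13.055701366415086
```

View pics/c13.png

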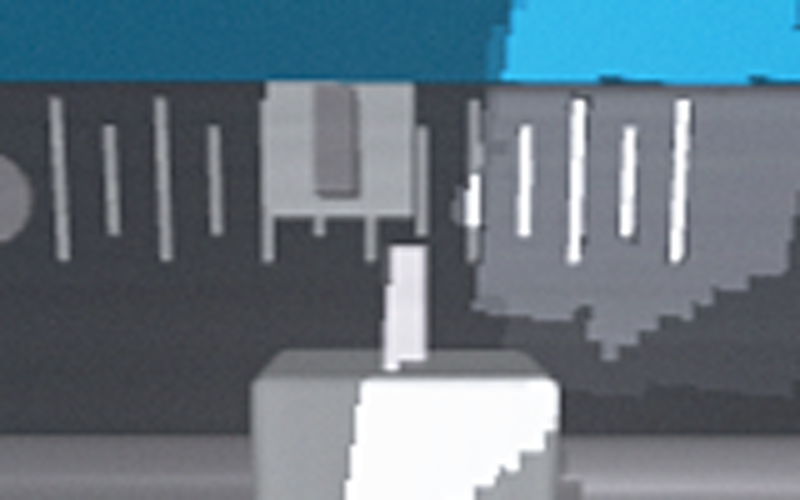

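```bash
cat > al.py <<'E'
from h import *
import json,sys
tag=sys.argv[1]; w=P('wrist',json.load(open(f'pics/w{tag}.json')))
H=lambda X:R.from_euler('z',-YAW).apply(np.array(X)-[.568,.003,0])
c=lambda x,y:(x/5+240-.4,y/5+60-.4)
v=[float(a) for a in sys.argv[2:]]
m=H(onz(w,c(v[0],v[1]),.044));p=H(onz(w,c(v[2],v[3]),.044));print(m.round(4),p.round(4),'remaining mm',(p[0]-m[0])*1e3)
for yw in(6.0,6.6):
    q=R.from_euler('z',-np.radians(yw)).apply(onz(w,c(v[2],v[3]),.044)-onz(w,c(v[0],v[1]),.044));print(yw,q[0]*1e3)
E
python3 al.py 13 334 140 408 300; python3 al.py 13 336 185 408 250
```

```text
[-0.095   0.0767  0.044 ] [-0.0878  0.0616  0.044 ] remaining mm 7.175204846484734
6.0 7.254197325612552
6.6 7.09601565549153
[-0.0948  0.0725  0.044 ] [-0.0878  0.0664  0.044 ] remaining mm 7.03131631239641
6.0 7.063317528096006
6.6 6.999122329608266
```

Call:
apply_moves(
  plan=[
    [[0,-0.002,0,0,0,0,1],[0,-0.004,0,0,0,0,1],[0,-0.006,0,0,0,0,1],[0,-0.007,0,0,0,0,1],[0,-0.007,0,0,0,0,1],[0,-0.007,0,0,0,0,1],[0,-0.007,0,0,0,0,1],[0,-0.007,0,0,0,0,1]],
  ],
)

```text
time: 12.48
tool_pos: [0.4746, -0.0069, 0.0626]
tcp_rot: [2.089, 2.335, 0.013]
wrist_force: [6.8, 1.8, 0.2]
width: 0.152
```

```bash
python3 look.py 14
```

```text
[ 0.47455044 -0.00686139  0.06256471] [6.8262888  1.79792847 0.21824354] 12.946888561384895
```

View pics/c14.png

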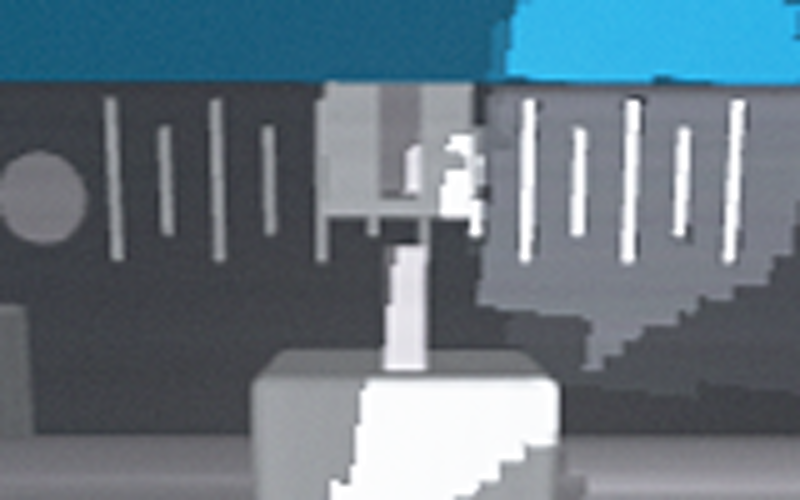

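```bash
python3 al.py 14 399 185 408 250; python3 - <<'E'
import cv2,numpy as np
a=cv2.imread('pics/w14.png').astype(int).sum(2)//3
for y in (80,84,88,92,96,98,102,104,108,112,116,120,126): print(y,a[y,305:335].tolist())
E
```

```text
[-0.095   0.0725  0.044 ] [-0.0941  0.0664  0.044 ] remaining mm 0.8804302133343239
6.0 0.9125289120983228
6.6 0.848307377131268
80 [164, 164, 163, 163, 161, 163, 163, 161, 162, 166, 148, 126, 122, 123, 121, 125, 123, 120, 126, 149, 165, 162, 164, 163, 162, 161, 164, 163, 154, 111]
84 [161, 163, 161, 161, 162, 160, 161, 160, 160, 164, 149, 127, 121, 124, 124, 124, 123, 122, 128, 152, 164, 163, 160, 163, 161, 162, 163, 163, 151, 107]
88 [165, 161, 163, 162, 163, 160, 162, 162, 163, 164, 150, 129, 124, 126, 127, 125, 123, 118, 132, 151, 162, 161, 162, 159, 152, 236, 255, 254, 249, 206]
92 [153, 167, 167, 166, 166, 166, 166, 165, 165, 168, 151, 127, 124, 124, 123, 118, 186, 229, 214, 181, 164, 166, 164, 165, 166, 164, 161, 157, 213, 212]
96 [154, 169, 169, 164, 166, 168, 167, 166, 169, 168, 153, 133, 129, 128, 128, 120, 194, 236, 222, 185, 164, 165, 165, 159, 236, 254, 252, 252, 251, 221]
98 [157, 164, 168, 164, 166, 163, 165, 165, 165, 167, 151, 120, 103, 104, 104, 136, 175, 180, 186, 178, 164, 164, 160, 239, 255, 252, 252, 253, 252, 224]
102 [172, 176, 175, 173, 173, 177, 175, 173, 17
[... 203 characters left out ...]
77, 71, 74, 78, 77, 76, 74, 80, 233]
108 [110, 62, 70, 70, 70, 67, 70, 69, 69, 66, 67, 67, 68, 64, 63, 59, 59, 57, 86, 142, 135, 77, 69, 73, 70, 68, 72, 68, 75, 78]
112 [87, 69, 70, 70, 69, 70, 69, 68, 68, 71, 68, 84, 109, 118, 190, 232, 228, 228, 230, 215, 139, 65, 66, 70, 68, 72, 72, 69, 72, 68]
116 [68, 68, 68, 70, 68, 68, 68, 71, 68, 69, 68, 78, 100, 190, 230, 226, 224, 225, 228, 194, 112, 68, 68, 69, 73, 69, 72, 69, 70, 67]
120 [69, 68, 69, 71, 68, 68, 71, 70, 72, 69, 68, 79, 101, 190, 231, 227, 226, 226, 230, 200, 113, 61, 70, 72, 71, 69, 70, 71, 71, 69]
126 [74, 74, 71, 72, 72, 71, 71, 73, 71, 72, 69, 78, 189, 236, 230, 228, 229, 229, 233, 203, 118, 67, 72, 74, 74, 71, 77, 74, 72, 74]
```

```bash
python3 al.py 14 400 142 406 282;python3 al.py 14 400 185 406 255; python3 - <<'E'
from h import *
s=readout.read_state(); m=R.from_rotvec(s['tcp_rot']).as_matrix(); print(np.degrees(np.arctan2(m[1,1],m[0,1])),m[:,2])
snap('sc14','scene');snap('sd14','side');crop('sc14','sc14c',250,350,140,240,4);crop('sd14','sd14c',290,370,170,230,6)
E
```

```text
[-0.0949  0.0765  0.044 ] [-0.0943  0.0633  0.044 ] remaining mm 0.5800390920432941
6.0 0.6490754080747312
6.6 0.5109868739471517
[-0.0949  0.0725  0.044 ] [-0.0943  0.0659  0.044 ] remaining mm 0.5851566149386589
6.0 0.6197581603221767
6.6 0.5505390271909625
6.351593045385625 [ 1.19804199e-02  7.03698568e-04 -9.99927985e-01]
```

View pics/sd14c.png

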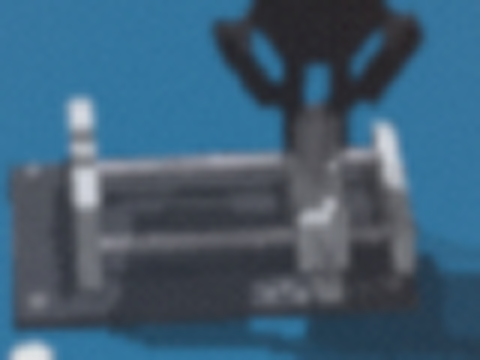

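About 0.6 mm remains, so I'll nudge it.

Call:
apply_moves(
  plan=[
    [[0,-0.0006,0,0,0,0,1],[0,-0.0006,0,0,0,0,1],[0,-0.0006,0,0,0,0,1],[0,-0.0006,0,0,0,0,1],[0,-0.0006,0,0,0,0,1],[0,-0.0006,0,0,0,0,1],[0,-0.0006,0,0,0,0,1],[0,-0.0006,0,0,0,0,1]],
  ],
)

```text
time: 13.3
tool_pos: [0.474, -0.0069, 0.0626]
tcp_rot: [2.089, 2.335, 0.013]
wrist_force: [6.8, 2.4, -1.2]
width: 0.152
```

```bash
python3 look.py 15;  python3 - <<'E'
import cv2,numpy as np
a=cv2.imread('pics/w15.png').astype(int).sum(2)//3
for y in (82,86,88,116,120): print(y,a[y,312:330].tolist())
from h import *
snap('sc15','scene'); crop('sc15','sc15c',330,480,60,210,4)
E
```

```text
[ 0.47400855 -0.00692223  0.06257081] [ 6.84443983  2.37709902 -1.24020583] 12.91061875454946
82 [162, 158, 161, 161, 152, 132, 120, 121, 122, 120, 121, 118, 174, 191, 159, 162, 160, 160]
86 [164, 163, 166, 167, 159, 137, 124, 129, 125, 126, 121, 192, 228, 192, 164, 166, 165, 165]
88 [162, 163, 162, 163, 155, 136, 124, 126, 127, 125, 121, 188, 227, 191, 158, 161, 162, 159]
116 [70, 70, 66, 69, 83, 107, 116, 188, 229, 224, 224, 229, 196, 113, 64, 70, 69, 69]
120 [72, 70, 70, 67, 82, 110, 117, 190, 231, 227, 225, 229, 199, 112, 65, 69, 71, 71]
```

View pics/c15.png

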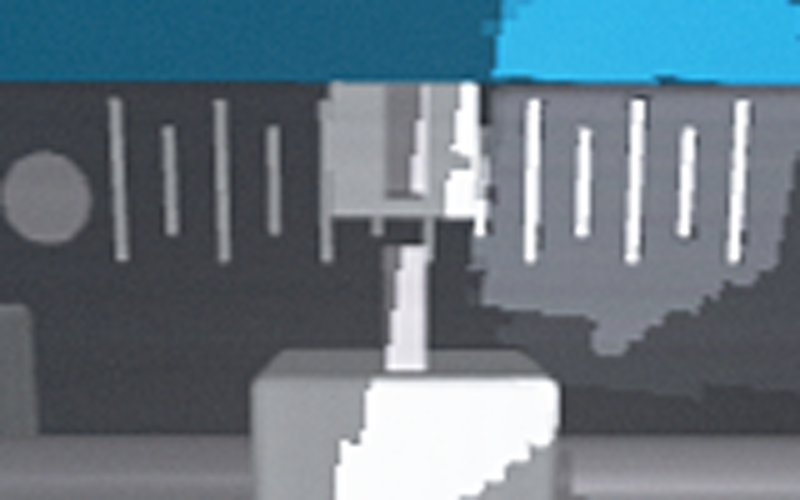

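View pics/sc15c.png

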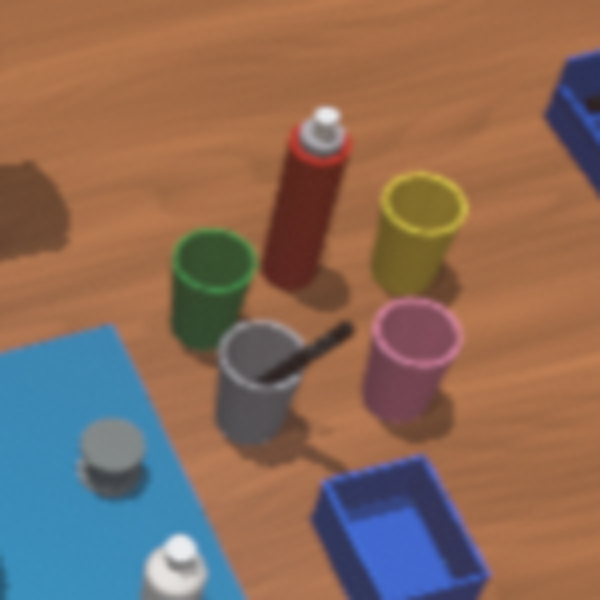

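The pointer and marker fins now share the same column (both centred at x≈320.8 px, within about 0.1–0.2 mm), the grip is steady, and the stick is still in the grey cup. Handing in.

```bash
python3 -c "
from workcell import bot,readout
print(bot.finish_job()); s=readout.read_state(); print(s['time'],s['tool_pos'],s['wrist_force'],s['width'])"
```

```text
the job is handed in; nothing more can be done
None
the job is handed in; nothing more can be done
```

The pry stick is in the steel cup with its ringed end up, and the jaw is held open at the marker, still in the gripper. I handed the job in at about 13.4 s of the 58 s allowed.

- **Stick:** I lifted it out of the notch by its ringed end and set it in the grey steel cup. It stands leaning on the far rim, roughly 30° from upright. The last scene picture shows no visible shift of the cup or the things around it.
- **Jaw:** I gripped the tab across its 14 mm thickness with 60 N and pulled it out about 39 mm. In the last wrist picture, the pointer and marker are centred on the same column (about 320.8 px), so they line up to roughly 0.2 mm. The wrist force was about 7 N, as expected from the spring.
- **Discrepancies:**
    - My early estimates of the travel ranged from 38 to 44 mm. I set the final position from the close wrist views instead.
    - The arm gave 2–3 mm under the spring load, which I corrected with two more small pulls.
    - The opening read about 13 mm on both the 14 mm tab and the 14 mm stick, which I put down to the gripper's width reading.
- **Not checked:** the state could not be read after hand-in, so I have no reading from the final second.

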